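# Load the sample tray under the X-ray head and hold the dead-man paddle

## Task

Slide the dark tray with the gilt fragment into the slotted rails under the X-ray measuring head until it is fully home against the end stop, without shifting the fragment on its white pad, and let go of the tray. Then, and only then, press the dead-man palm paddle down to about half its travel - it must not go near the bottom, where it trips - and hold it steady there for at least three seconds; finish while still holding it down at half travel. Leave the jar, the steel disc and the brush where they are.

Things in the scene. Friction and masses are not known exactly. Their poses are not given: they have to be found in the camera images.
- tray: Loose dark sheet-metal tray, 0.35 kg, 210 (own x) x 96 mm (own y), plate 4 mm thick, slides flat on the breadboard. Origin: centre of underside. +x end goes in first (last 12 mm narrowed to 84 mm). A rim 11 mm high frames a white 130 x 70 mm pad; outside it a bare flange 10 mm wide along both long sides runs in the rails. Bow handle on the -x end.
- tray_handle (a point): Middle of the tray's bow handle bar, 83 mm behind the tray's origin (its -x end), 37 mm above the tray's underside: flat aluminium bar along the tray's x, 44 mm long, 10 mm wide (tray's y), 14 mm high, on two posts under its ends. Pinch it across its 10 mm from above. Axes are the tray's.
- pad_centre (a point): Centre of the top of the tray's white pad (35 mm ahead of the tray's origin, 10 mm above its underside). Axes are the tray's.
- fragment: Bowed, hammered gilt metal strip, loose, about 112 mm long, up to 36 mm wide, 6 mm thick, standing about 13 mm high at its middle, 0.16 kg; lies lengthwise on the white pad, arched upward. Origin: under its middle, at the level of the pad.
- bench_plate: Fixed aluminium breadboard, 500 (own x, roughly world +y) x 340 mm (own y), 12 mm thick. Origin: centre of underside. Carries rails, end stop, column, X-ray tube and tilted detector. Over the tray the head is at least 40 mm above the breadboard; its tall parts (to 0.29 m above the table) are 80 mm or more ahead (+x) of where the handle ends up and behind it (-y).
- nest (a point): Where the tray's origin lies when the tray is fully home against the end stop, on the top of the breadboard (12 mm above the table). Axes: +x is the way in, z up; the home tray has the same axes. The handle then stays outside the rails, 83 mm before this point.
- mouth (a point): Start of the slots, on the centre line, on the breadboard's top, 30 mm before the nest point; axes as the nest. From here 135 mm to the end stop two steel rails leave 100 mm between their webs; their lips (8 to 13 mm above the breadboard) overhang the tray's flanges by 2 to 6 mm. Two flared guides, 13 mm high, reach back 38 mm and open to about 125 mm.
- paddle (a joint): Angle (rad) of the spring-loaded dead-man paddle: 0 fully up (free edge tilted 0.30 rad up), 0.30 fully down (level). Enabled middle: 0.10 to 0.20 (half travel 0.15); above 0.23 it trips. Springs back when let go. At the press point about 4 N to start, 10 N at half travel, 15 N at the bottom; 10.5 mm of travel per 0.1 rad there.
- paddle_press (a point): Where to press: top of the paddle's ribbed palm pad, 105 mm from the hinge, 25 mm from the free edge. Moves with the paddle: about 73 mm above the table when up, 58 mm at half travel, 42 mm at the bottom. The paddle is a black plate 134 x 78 x 8 mm hinged on a grey fixed base 156 x 92 mm on the table, front left of the robot.
- paddle_hinge (a point): Middle of the paddle's hinge, 38 mm above the table, fixed to the base. Its -x axis points level from the hinge to the paddle's free edge (roughly towards the robot); y lies along the hinge.
- jar: Bystander: small capped jar, 44 mm across, 65 mm high, standing on the breadboard. Origin: centre of its underside.
- ref_disc: Bystander: steel reference disc, 40 mm across, 12 mm high, lying on the breadboard. Origin: centre of its underside.
- brush: Bystander: dusting brush, 160 mm long, lying on the table to the right of the breadboard. Origin: under its middle.

How it is judged:
On the way, in this order (a step that is already met when the one before it is completed fails the run):
1. the tray is fully home in the rails with the fragment in place on its pad, and let go (x of tray in the frame of nest between -0.004 and 0.004 m and y of tray in the frame of nest between -0.004 and 0.004 m and angle between the x axis of tray and the x axis of nest, either way round below 0.06 rad and angle between tray's own z axis and vertical below 0.04 rad and z of tray in the frame of nest below 0.005 m and horizontal distance between fragment and pad_centre below 0.014 m and angle between fragment's own z axis and vertical below 0.15 rad and contact force between each of the fingers, the arm and tray below 0.1 N and linear speed of tray below 0.02 m/s), for 0.3 s.
2. the paddle is held in its middle position for three seconds (2.5 s counted) (value of joint paddle between 0.1 and 0.2 rad and contact force between any of the fingers, the arm and paddle above 2 N and x of tray in the frame of nest between -0.004 and 0.004 m and y of tray in the frame of nest between -0.004 and 0.004 m and angle between the x axis of tray and the x axis of nest, either way round below 0.06 rad and angle between tray's own z axis and vertical below 0.04 rad and z of tray in the frame of nest below 0.005 m), for 2.5 s.
At the end, for the whole second after the job is handed in: Tray within 4 mm of the nest point, flat and square (3.4 deg), untouched; fragment within 14 mm of the pad centre, flat; robot holding the paddle with over 2 N at 0.10 to 0.20 rad; jar, disc and brush within 25 mm of their starts (all of step 2 and horizontal distance between fragment and pad_centre below 0.014 m and angle between fragment's own z axis and vertical below 0.15 rad and contact force between each of the fingers, the arm and tray below 0.1 N and linear speed of tray below 0.02 m/s and distance of each of jar, ref_disc, brush from where it was at the start of the episode below 0.025 m); the arm keeps its last pose, push and grip.
It fails at once if the paddle is pressed past its middle position and trips (above 0.23 rad) (value of joint paddle above 0.23 rad).
It fails at once if the paddle is pressed into its middle position while the tray is not home (value of joint paddle above 0.09 rad and x of tray in the frame of nest below -0.006 m).
It fails at once if the fragment slides 20 mm off the pad's centre or tips (horizontal distance between fragment and pad_centre above 0.02 m or angle between fragment's own z axis and vertical above 0.35 rad).
It fails at once if the jar, the steel disc or the brush is knocked away (over 25 mm) (distance of any of jar, ref_disc, brush from where it was at the start of the episode above 0.025 m).
It also fails if it takes over 58 s, if anything falls off the work surface, if the arm or the gripper's body presses on something with over 40 N, if the wrist force passes 120 N, or if a joint passes its speed limit or range.

## Robot

A 7-joint arm with a two-finger parallel gripper is mounted at the origin on the work surface. World frame = base frame: x ahead of the robot, y to its left, z up, the work surface at z = 0. Lengths are in m, angles in rad, forces in N, time in s.
With the tool pointing down it reaches from about 0.425 to 0.95 m from the base axis. Payload 16.7 kg.
Tool frame: the origin (TCP) lies on the centre line of the jaws, within the pads' length; the fingertips stand 8 mm ahead of it and the grasp point (between the pads) lies 11 mm behind it; z points along the fingers, y is the line along which they close (so a half turn about z gives the same grasp; the last joint's range is limited). The gripper opens to 94 mm and grips with 3 to 60 N. Pads are 16 mm wide; open, the fingers measure 119 mm over their backs; the gripper's body (75 mm by 177 mm) begins 78 mm behind the grasp point.
Start: joints at [1.155, 0.426, 0.074, 1.606, -0.034, 1.111, -0.067], TCP at [0.177, -0.651, 0.213] pointing down, gripper open.
Joint ranges: [-2.85, 2.85], [-0.5, 2.14], [-1.23, 1.37], [0.21, 2.46], [-1.02, 4.16], [0.16, 2.05], [-2.73, 2.73]. Speed limits (rad/s): [1.89, 1.89, 2.39, 2.39, 3.01, 3.01, 3.01].

## Interface

Orientations are given as a unit quaternion [x, y, z, w].
In Python, from workcell import r gives the robot as it stands.
- The arm moves only by the tool tcp_steps, called after ">>>" as name([rows], argument=value, ...), one row to a line, values as JSON. Schema: {"type":"object","properties":{"ticks":{"type":"array","items":{"type":"array","items":{"type":"array","items":{"type":"number"},"minItems":5,"maxItems":5},"minItems":1,"maxItems":12},"minItems":1,"maxItems":1},"squeeze":{"type":"number"},"only":{"type":"string"},"quiet":{"type":"boolean"},"lines":{"type":"string"}},"required":["ticks"],"additionalProperties":false}. ticks is a list that holds a single list of rows (three levels of brackets), with 1 to 12 rows, each of 5 numbers: dx, dy, dz in mm, then a turn about the tool's z in units of 0.05 rad, then the opening from 0.0 (shut) to 1.0 (fully open); each row is the pose to reach, as a shift and turn from the pose commanded when the call began, along the tool's axes at that moment; what a row does not reach only later rows make up. A row lasts 1/12 s, in which the tool goes at most 0.0417 m and 0.125 rad, less where a joint would pass 70% of its speed; a pose out of reach is approached as far as the arm can. The fingers move at their own pace and stop on an object; squeeze is the grip in N (left out, the last holds). Time passes only in rows, so rows that do not move let the fingers close. The tool returns the time, the measured TCP pose, the force, the opening and the grip force at its end. only (a regular expression) keeps the lines of the reply that match it, lines (a string "A,B") keeps lines A to B, and quiet returns only ok. Input that does not fit is refused with a message, and nothing moves.
- r.read_state(): the state, without advancing time (a new reading comes with each control period).
- r.read_camera(name): name is "scene" or "top" or "wrist"; returns the picture (420x560x3 uint8, red, green, blue); there is no depth.
- r.camera_model(name): a dict with "fovy" (degrees; the focal length in pixels is half the picture's height over the tangent of half this angle, whatever the lens; pixels are square), "cx", "cy" (the principal point, pixels), "position" and "attitude" of the camera in the world. Camera axes: x right, y down, z forward; pixel columns grow to the right and rows downward; lengths in m; the calibration is good to about 2 mm. The wrist camera is an equidistant fisheye: a pixel r from the principal point sees the ray r / f radians off the axis. A picture is of the moment at which its call begins: read the wrist's pose just before it. camera_model takes no time and is no camera call; for the wrist camera it gives the pose at the moment of the call.
- r.finish_job(): hands the job in; it is judged then, once.
The state is a dict: "clock": time; "joint_positions": joint angles; "dq": joint speeds; "effort": joint torques, N m; "eef_pos": TCP position; "tool_rot": TCP orientation; "force": force on the tool from outside, world axes, zero at the start; "torque": the same for the moment, N m; "width": opening from 0.0 (shut) to 1.0 (fully open); "grip_force": force on a finger pad.
Only numpy, scipy, OpenCV 4.12 (cv2) and the standard library are available. Lean on these libraries where they do the work, as an engineer would, in place of code of your own. Each camera call takes 0.05 s, during which the arm holds its last target. There are 200 camera calls.

## Working session

There is one attempt and no reset: what is moved stays moved. The work goes in short steps, Python scripts to look and compute and a tool call to move; the robot and the scene stay as the last step left them, time stands still between calls to the robot, and variables do not carry over. Pictures are saved under pics/ and viewed, at most 10 in all, crops included, and the job is handed in when it is done.

```bash
ls; mkdir -p pics; python3 - <<'E'
from workcell import r
import cv2
s=r.read_state();print(s)
for n in("scene","top"):
    print(n,r.camera_model(n)); cv2.imwrite(f"pics/{n}0.png",r.read_camera(n)[:,:,::-1])
E
```

```text
pics
workcell.py
{'clock': 0.0, 'joint_positions': array([ 1.1555009 ,  0.42671896,  0.07384687,  1.60659273, -0.03407391,
        1.11080379, -0.06709633]), 'dq': array([-0.00048105,  0.00075658,  0.0016833 ,  0.00032633, -0.00049904,
       -0.00177418,  0.00132898]), 'effort': array([ 5.09094752e-04, -9.35825014e+01,  3.66637409e+00, -4.54187393e+01,
       -4.89532342e-02,  2.01051647e-02,  1.02259608e-04]), 'eef_pos': array([ 0.17716149, -0.65089822,  0.2127905 ]), 'tool_rot': array([ 9.91182706e-01,  1.32500734e-01, -1.39899074e-04, -6.16278546e-04]), 'force': array([0.36514877, 0.07936291, 0.45775479]), 'torque': array([-0.04930388, -0.03080108,  0.01394674]), 'grip_force': 0.0, 'width': 1.0039308247485235}
scene {'fovy': 49.29003571102625, 'cx': 275.19583363527966, 'cy': 212.09102598532147, 'position': array([1.24943085, 0.14843081, 1.13923527]), 'attitude': array([ 0.58801422,  0.75578747, -0.22875594, -0.17520072])}
top {'fovy': 54.41991663706363, 'cx': 271.32444354971665, 'cy': 210.05668077697808, 'position': array([ 0.52096585, -0.01839106,  0.99925224]), 'attitude': array([-0.70188555,  0.71210227, -0.00268296,  0.01611955])}
```

View pics/scene0.png

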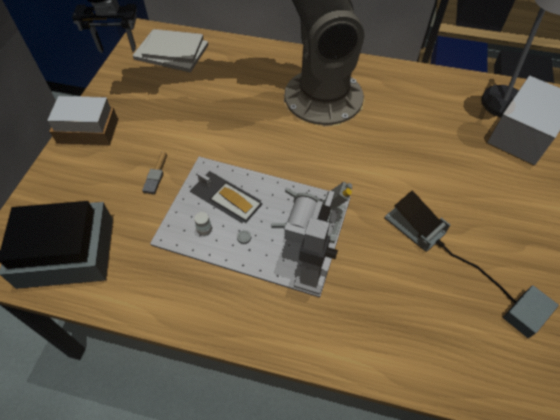

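```bash
python3 -c "
import cv2
a=cv2.imread('pics/top0.png');print(a.shape);cv2.imwrite('pics/top0b.png',cv2.resize(a,(800,600),interpolation=cv2.INTER_CUBIC))"
```

```text
(420, 560, 3)
```

View pics/top0b.png

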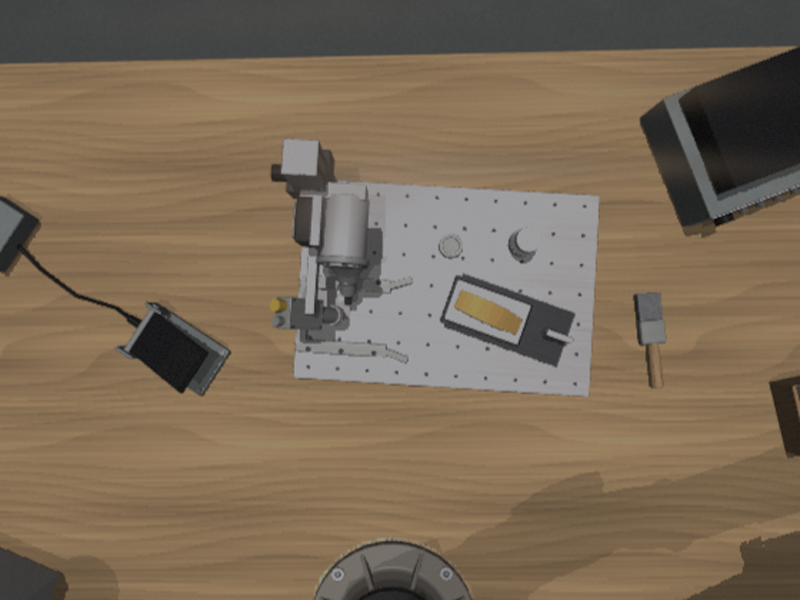

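Top view (800 px): breadboard x 295–600, y 183–395. The rails run left, with guides at about (405,355) and (405,283). The tray's centre is near (510,320) with its handle near (560,335), and the paddle is near (175,345). I'll zoom in for exact pixels.

```bash
python3 -c "
import cv2
a=cv2.imread('pics/top0.png')
cv2.imwrite('pics/c1.png',cv2.resize(cv2.convertScaleAbs(a[120:285,200:424],alpha=1.3),None,fx=3.5,fy=3.5,interpolation=cv2.INTER_CUBIC))
cv2.imwrite('pics/c2.png',cv2.resize(cv2.convertScaleAbs(a[200:285,75:175],alpha=2.2),None,fx=7,fy=7,interpolation=cv2.INTER_CUBIC))"
```

```text
(no output)
```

View pics/c1.png

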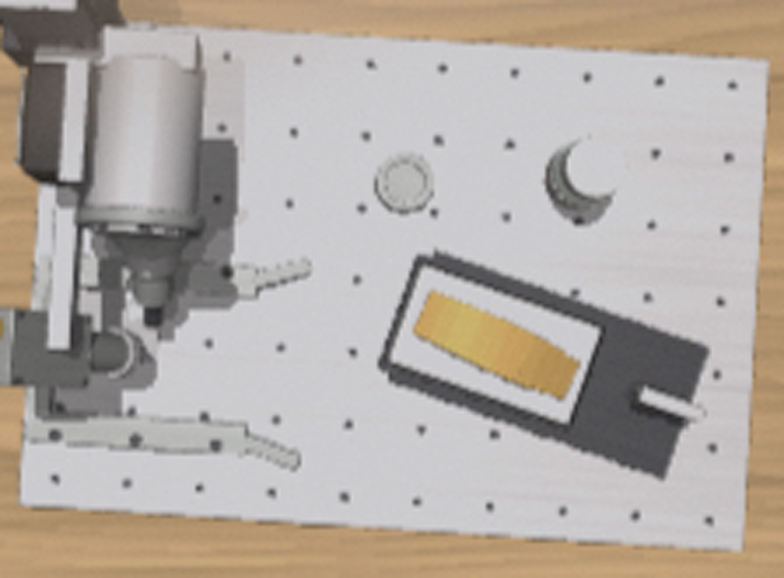

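View pics/c2.png

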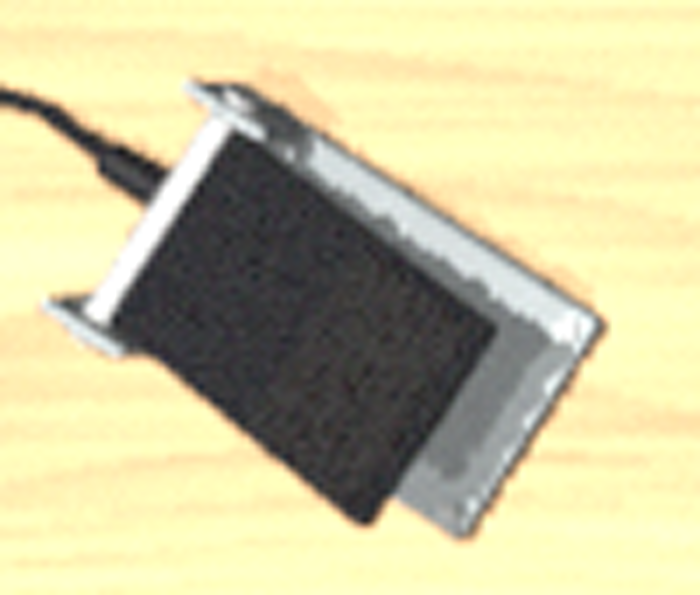

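The crop gives tray corners, handle bar and rail ends, all relative to the crop. I'll convert these to world coordinates.

```bash
cat > h.py <<'E'
import numpy as np
from workcell import r
from scipy.spatial.transform import Rotation as R
def px2w(name,uv,z,crop=None,m=None):
    m=m or r.camera_model(name); uv=np.array(uv,float)
    if crop: uv=(uv+.5)/crop[2]-.5+np.array(crop[:2])
    x=(uv-[m['cx'],m['cy']])
    f=210/np.tan(np.radians(m['fovy']/2))
    if name=='wrist':
        rr=np.linalg.norm(x); t=rr/f; d=np.append(x/max(rr,1e-9)*np.sin(t),np.cos(t))
    else: d=np.append(x/f,1)
    d=R.from_quat(m['attitude']).apply(d)
    p=m['position']; return p+d*(z-p[2])/d[2]
E
python3 - <<'E'
from h import *
np.set_printoptions(precision=4,suppress=True)
C=(200,120,3.5)
P={'bTR':(768,62,.012),'bBR':(742,548,.012),'bBL':(20,505,.012),
'tb1':(709,348,.016),'tb2':(663,478,.016),'tf1':(420,255,.020),'tf2':(381,370,.020),
'pad1':(427,265,.022),'pad2':(604,326,.022),'pad3':(572,424,.022),'pad4':(391,360,.022),
'h1':(641,396,.056),'h2':(702,412,.056),'mU':(256,283,.025),'mL':(246,440,.025),'lowin0':(30,420,.025),'lowin1':(245,427,.025),
'fU':(312,265,.025),'fL':(298,462,.025)}
W={k:px2w('top',v[:2],v[2],C) for k,v in P.items()}
for k,v in W.items(): print(k,v)
def ang(a,b): d=W[b]-W[a]; return np.arctan2(d[1],d[0]),np.hypot(*d[:2])
print('board y',ang('bBR','bTR'),'board x',ang('bBR','bBL'),'rail',ang('lowin1','lowin0'),'tray',ang('pad3','pad4'),ang('pad2','pad1'),'hand',ang('h2','h1'),'trayw',ang('tb1','tb2'),'mouth',ang('mL','mU'))
C=(75,200,7)
for k,v in {'hg1':(230,110,.04),'hg2':(85,310,.04),'e1':(495,328,.082),'e2':(368,522,.082),'b1':(605,325,.01),'b2':(468,538,.01)}.items(): print(k,px2w('top',v[:2],v[2],C))
E
```

```text
bTR [ 0.7176 -0.3588  0.012 ]
bBR [ 0.3841 -0.3333  0.012 ]
bBL [0.4194 0.1615 0.012 ]
tb1 [ 0.5211 -0.3128  0.016 ]
tb2 [ 0.4329 -0.2796  0.016 ]
tf1 [ 0.5875 -0.1163  0.02  ]
tf2 [ 0.5092 -0.0884  0.02  ]
pad1 [ 0.5805 -0.1208  0.022 ]
pad2 [ 0.5371 -0.2403  0.022 ]
pad3 [ 0.4708 -0.2172  0.022 ]
pad4 [ 0.516  -0.0952  0.022 ]
h1 [ 0.4902 -0.2557  0.056 ]
h2 [ 0.4792 -0.2953  0.056 ]
mU [ 0.5698 -0.0039  0.025 ]
mL [0.463  0.0045 0.025 ]
lowin0 [0.4785 0.1517 0.025 ]
lowin1 [0.4718 0.005  0.025 ]
fU [ 0.5815 -0.0422  0.025 ]
fL [ 0.4476 -0.0307  0.025 ]
board y (np.float64(-0.07650430284749035), np.float64(0.33445461272877075)) board x (np.float64(1.4995169718140255), np.float64(0.49606797286379095)) rail (np.float64(1.5250899016280286), np.float64(0.14686962662799805)) tray (np.float64(1.2161192261440852), np.float64(0.13017617006901677)) (np.float64(1.2222209801860577), np.float64(0.1271137629328286)) hand (np.float64(1.2991773901681525), np.float64(0.0410344187979237)) trayw (np.float64(2.781602502386385), np.float64(0.09426281089520205)) mouth (np.float64(-0.07784910919467092), np.float64(0.10713137530113119))
hg1 [0.5399 0.3878 0.04  ]
hg2 [0.4731 0.4375 0.04  ]
e1 [0.4676 0.2843 0.082 ]
e2 [0.4059 0.3258 0.082 ]
b1 [0.464  0.2696 0.01  ]
b2 [0.3909 0.3179 0.01  ]
```

The rows are not in the units I measure in: shifts go in mm and turns go in units of 0.05 rad. I convert before sending: 0.395 m is 395, -0.28 m is -280, -0.951 rad is -19.02.

>>> tcp_steps([
  [[395,-280,0,-19.02,0.7],[395,-280,0,-19.02,0.7],[395,-280,0,-19.02,0.7],[395,-280,0,-19.02,0.7],[395,-280,0,-19.02,0.7],[395,-280,0,-19.02,0.7],[395,-280,0,-19.02,0.7],[395,-280,0,-19.02,0.7],[395,-280,0,-19.02,0.7],[395,-280,93,-19.02,0.7],[395,-280,93,-19.02,0.7],[395,-280,93,-19.02,0.7]],
], squeeze=20)

```text
clock: 1.1
eef_pos: [0.4768, -0.2868, 0.1318]
tool_rot: [0.821, 0.572, 0.0, 0.0]
force: [0.6, -1.8, -0.4]
width: 0.701
grip_force: 0.0
```

```bash
cat > st.py <<'E'
from h import *
np.set_printoptions(precision=4,suppress=True)
s=r.read_state(); M=R.from_quat(s['tool_rot']).as_matrix()
print(s['clock'],s['eef_pos'],'yaw',np.arctan2(M[1,0],M[0,0]),'tilt',M[:2,2],s['joint_positions'],s['force'],s['width'],s['grip_force'])
def togo(p,yaw=None):
    print('to go',M.T@(np.array(p)-s['eef_pos']), 'turn',None if yaw is None else -(yaw-np.arctan2(M[1,0],M[0,0])))
E
python3 -c "
from st import *
togo([.4849,-.277,.04],1.217)"
```

```text
1.1 [ 0.4768 -0.2868  0.1318] yaw 1.2167881782635048 tilt [ 0.001  -0.0005] [ 0.6761  0.3411 -0.3023  1.9372  0.1296  0.8806 -0.0464] [ 0.6002 -1.7554 -0.4296] 0.7006721006861949 0.0
to go [0.012  0.0041 0.0918] turn -0.0002118217364952546
```

Converted, 0.01 m is 10, 0.003 m is 3.

>>> tcp_steps([
  [[10,3,0,0,0.7],[10,3,0,0,0.7]],
])

```text
clock: 1.27
eef_pos: [0.4832, -0.2765, 0.131]
tool_rot: [0.819, 0.573, -0.0, -0.002]
force: [1.2, -0.9, 0.4]
width: 0.7
grip_force: 0.0
```

```bash
python3 - <<'E'
from st import *
import cv2,pickle
m=r.camera_model('wrist');a=r.read_camera('wrist')
pickle.dump(m,open('w1.pkl','wb'));print(m)
togo([.4849,-.277,.04],1.217)
cv2.imwrite('pics/w1.png',cv2.resize(cv2.convertScaleAbs(a[:,:,::-1],alpha=1.3),(800,600),interpolation=cv2.INTER_CUBIC))
E
```

```text
1.2667 [ 0.4832 -0.2765  0.131 ] yaw 1.2213829733183865 tilt [-0.002   0.0025] [ 0.6589  0.3452 -0.3072  1.9338  0.1306  0.8846 -0.0639] [ 1.1512 -0.8546  0.3966] 0.7002432530489568 0.0
{'fovy': 65.70646984690485, 'cx': 283.65063304807944, 'cy': 213.0534803995701, 'position': array([ 0.511 , -0.2049,  0.3019]), 'attitude': array([ 0.976 , -0.1716, -0.0248,  0.1319])}
to go [-0.     0.002  0.091] turn 0.0043829733183864406
```

View pics/w1.png

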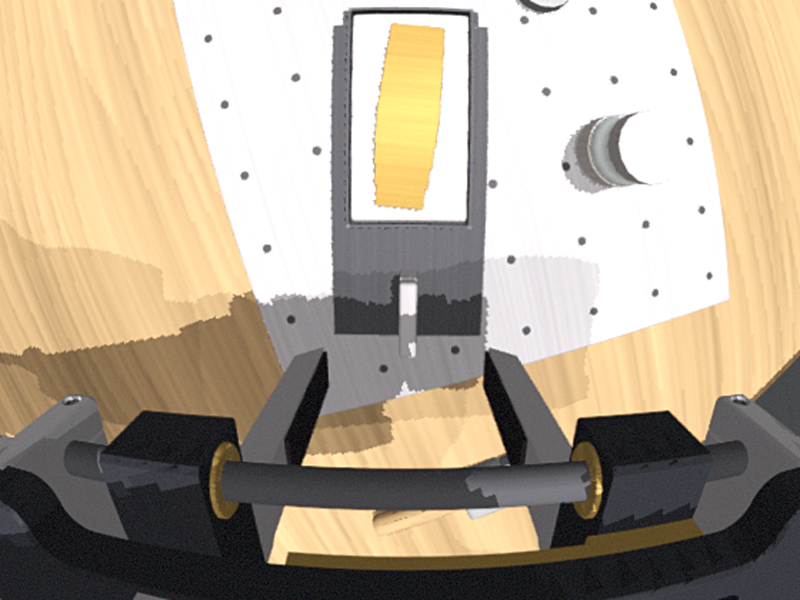

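The wrist view shows the handle bar at u≈408 (rows 280–356), centred between the fingers. The tray is square to the tool. I'll refine the handle and tray from this view.

```bash
python3 - <<'E'
from st import *
import pickle
m=pickle.load(open('w1.pkl','rb'));k=560/800
f=lambda u,v,z:px2w('wrist',((u+.5)*k-.5,(v+.5)*k-.5),z,m=m)
a,b=f(408.5,281,.056),f(408,356,.056);print('handle',a,b,(a+b)/2,np.linalg.norm(a-b))
a,b,c,d=f(350,13,.022),f(471,13,.022),f(468,223,.022),f(350,221,.022);print('pad',(a+b+c+d)/4,np.arctan2(*(a-d)[1::-1]),np.arctan2(*(b-c)[1::-1]))
print('back',(f(335,334,.016)+f(480,334,.016))/2)
togo([.4849,-.277,.04],1.217)
E
```

```text
1.3167 [ 0.4826 -0.2788  0.1321] yaw 1.2191144799314608 tilt [-0.001   0.0009] [ 0.6611  0.3437 -0.3054  1.933   0.1306  0.8851 -0.0622] [-0.3853 -1.0003  0.2981] 0.6989929454736692 0.0
handle [ 0.4932 -0.2565  0.056 ] [ 0.4782 -0.2974  0.056 ] [ 0.4857 -0.2769  0.056 ] 0.043593976357170924
pad [ 0.5264 -0.1677  0.022 ] 1.2225589299209834 1.2083848246654199
back [ 0.4777 -0.298   0.016 ]
to go [0.0025 0.0017 0.0921] turn 0.0021144799314607443
```

>>> tcp_steps([
  [[2,2,35,0,0.5],[2,2,70,0,0.4],[2,2,92,0,0.4],[2,2,92,0,0.4],[2,2,92,0,0.0],[2,2,92,0,0.0],[2,2,92,0,0.0],[2,2,92,0,0.0],[2,2,92,0,0.0],[2,2,92,0,0.0],[2,2,92,0,0.0]],
], squeeze=25)

```text
clock: 2.23
eef_pos: [0.4852, -0.2792, 0.0417]
tool_rot: [0.821, 0.572, 0.0, 0.001]
force: [-3.5, 0.5, 11.4]
width: 0.104
grip_force: 25.0
```

```bash
python3 -c "
from st import *
togo([.512,-.060,.04],1.495)"
```

```text
2.2333 [ 0.4852 -0.2792  0.0417] yaw 1.2166883220416855 tilt [ 0.0011 -0.0011] [ 0.6312  0.4696 -0.2783  1.9887  0.1935  0.7067 -0.1201] [-3.4922  0.5498 11.3862] 0.10424271629608639 25.001326203346252
to go [ 0.2149 -0.0509  0.0015] turn -0.2783116779583146
```

Converted, -0.001 m is -1, 0.001 m is 1, -0.012 rad is -0.24.

>>> tcp_steps([
  [[0.5,0,-1,-0.08,0.0],[1,0,-1,-0.24,0.0],[2,0.5,-1,-0.5,0.0],[3,1,-1,-0.78,0.0],[4,1,-1,-1.06,0.0],[5,1.5,-1,-1.34,0.0],[6,1.5,-1,-1.62,0.0],[7,2,-1,-1.9,0.0],[8,2,-1,-2.18,0.0],[9,2.5,-1,-2.46,0.0],[10,3,-1,-2.66,0.0],[10,3,-1,-2.78,0.0]],
])

```text
clock: 3.23
eef_pos: [0.4917, -0.2703, 0.0417]
tool_rot: [0.778, 0.628, 0.0, 0.0]
force: [1.0, -1.5, 5.1]
width: 0.108
grip_force: 25.2
```

```bash
python3 -c "
from st import *
togo([.4971,-.262,.04],1.495)"
```

```text
3.2333 [ 0.4917 -0.2703  0.0417] yaw 1.3572252986251123 tilt [ 0.0008 -0.0002] [ 0.6407  0.4754 -0.3139  1.9836  0.2174  0.7136 -0.0192] [ 0.9679 -1.4726  5.0713] 0.10791047546154578 25.1666459441185
to go [0.0092 0.0036 0.0017] turn -0.1377747013748878
```

>>> tcp_steps([
  [[0.5,0,0,-0.08,0.0],[1,0,0,-0.24,0.0],[2,0.5,0,-0.5,0.0],[3,1,0,-0.78,0.0],[4,1,0,-1.06,0.0],[5,1.5,0,-1.34,0.0],[6,2,0,-1.62,0.0],[7,2.5,0,-1.9,0.0],[8,3,0,-2.18,0.0],[9,3.5,0,-2.46,0.0],[9,3.5,0,-2.66,0.0],[9,3.5,0,-2.76,0.0]],
])

```text
clock: 4.23
eef_pos: [0.4971, -0.262, 0.0417]
tool_rot: [0.733, 0.68, 0.0, 0.0]
force: [2.2, -0.7, 5.2]
width: 0.104
grip_force: 25.2
```

```bash
python3 - <<'E'
from st import *
import cv2
togo([.4971,-.262,.04],1.495)
a=r.read_camera('top')
cv2.imwrite('pics/c3.png',cv2.resize(cv2.convertScaleAbs(a[120:285,200:424,::-1],alpha=1.3),None,fx=3.5,fy=3.5,interpolation=cv2.INTER_CUBIC))
E
```

```text
4.2333 [ 0.4971 -0.262   0.0417] yaw 1.4953962456915038 tilt [0.001  0.0001] [ 0.6508  0.4807 -0.3483  1.98    0.2412  0.7194  0.0811] [ 2.2024 -0.6641  5.1687] 0.1039202308437149 25.224393010139465
to go [ 0.     -0.      0.0017] turn 0.0003962456915036494
```

View pics/c3.png

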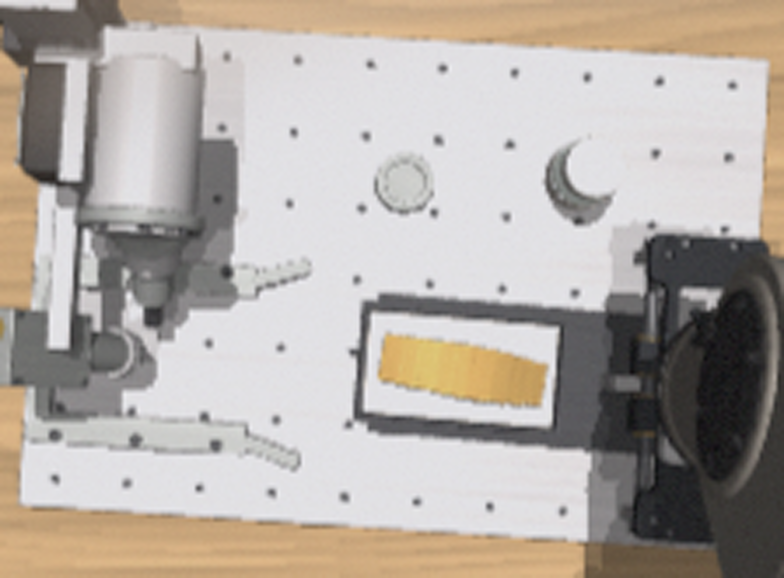

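The tray is clear of the guides and nearly aligned. The pad corners are about (370,312), (560,325), (553,430) and (362,415), and the fragment is still central. Checking the numbers.

```bash
python3 - <<'E'
from st import *
C=(200,120,3.5)
g=lambda u,v,z:px2w('top',(u,v),z,C)
a,b,c,d=g(371,312,.022),g(560,325,.022),g(553,429,.022),g(362,413,.022)
print('pad',(a+b+c+d)/4,np.arctan2(*(a-b)[1::-1]),np.arctan2(*(d-c)[1::-1]),np.arctan2(*(a-d)[1::-1])+np.pi/2)
d=np.array([np.cos(1.496),np.sin(1.496)]);n=np.array([-d[1],d[0]])
pc=(a+b+c+g(362,413,.022))[:2]/4
# lateral coordinates along board normal (measured at same camera)
L=lambda p:n@p[:2]
print('pad lat',L(pc),'handle lat',L(np.array([.4971,-.262])),'mouth',[(L(g(*u,.025))) for u in((312,265),(298,462),(243,297),(245,425),(30,420),(237,262),(246,455))])
bs=[g(22,507,.012),g(742,549,.012),g(768,62,.012)]
print('board',[L(x) for x in bs])
E
```

```text
4.2833 [ 0.4971 -0.262   0.0417] yaw 1.495545472419537 tilt [0.0011 0.0001] [ 0.6508  0.4806 -0.3484  1.98    0.2412  0.7194  0.0812] [ 2.008  -1.0642  5.4758] 0.10687410159354305 25.189400017261505
pad [ 0.5087 -0.1429  0.022 ] 1.4872217575670308 1.4738031288696094 1.4656833007650567
pad lat -0.5179543479080896 handle lat -0.5152885080616408 mouth [np.float64(-0.5830277983605067), np.float64(-0.44864161041890105), np.float64(-0.5584151535204142), np.float64(-0.47148340394812377), np.float64(-0.4658552652937734), np.float64(-0.582037253603845), np.float64(-0.4511912699026755)]
board [np.float64(-0.40491200936833394), np.float64(-0.4072640642457477), np.float64(-0.7423981724583719)]
```

Converted, 0.065 m is 65, 0.063 m is 63, -0.015 rad is -0.3.

>>> tcp_steps([
  [[1,0,0,-0.08,0],[3,0,0,-0.16,0],[7,0,0,-0.24,0],[13,0,0,-0.3,0],[21,0,0,-0.3,0],[29,0,0,-0.3,0],[37,0,0,-0.3,0],[45,0,0,-0.3,0],[53,0,0,-0.3,0],[59,0,0,-0.3,0],[63,0,0,-0.3,0],[65,0,0,-0.3,0]],
])

```text
clock: 5.28
eef_pos: [0.5016, -0.1974, 0.0417]
tool_rot: [0.728, 0.685, -0.0, 0.0]
force: [-0.7, -5.1, 7.0]
width: 0.103
grip_force: 25.0
```

```bash
python3 -c "
from st import *
togo([.5129,-.054,.04],1.495)"
```

```text
5.2833 [ 0.5016 -0.1974  0.0417] yaw 1.5100906318257856 tilt [ 0.0003 -0.0006] [ 0.5541  0.4536 -0.3653  2.03    0.2467  0.699  -0.0282] [-0.7485 -5.0579  6.973 ] 0.10257832709913343 24.996792376041412
to go [0.1438 0.0026 0.0016] turn 0.015090631825785517
```

>>> tcp_steps([
  [[1,0,0,0,0],[3,0,0,0,0],[7,0,0,0,0],[13,0,0,0,0],[20,0,0,0,0],[27,0.5,0,0,0],[34,0.5,0,0,0],[41,0.5,0,0,0],[48,1,0,0,0],[54,1,0,0,0],[58,1,0,0,0],[60,1,0,0,0]],
])

```text
clock: 6.28
eef_pos: [0.5063, -0.1376, 0.0417]
tool_rot: [0.728, 0.685, -0.0, 0.0]
force: [0.3, -6.3, 6.6]
width: 0.104
grip_force: 25.0
```

```bash
python3 - <<'E'
from st import *
import cv2
togo([.5129,-.054,.04],1.495)
a=r.read_camera('top')
cv2.imwrite('pics/c4.png',cv2.resize(cv2.convertScaleAbs(a[120:285,200:424,::-1],alpha=1.3),None,fx=3.5,fy=3.5,interpolation=cv2.INTER_CUBIC))
E
```

```text
6.2833 [ 0.5063 -0.1376  0.0417] yaw 1.5098509539569431 tilt [ 0.0002 -0.0006] [ 0.4553  0.4369 -0.3784  2.061   0.2502  0.6863 -0.1465] [ 0.3349 -6.2554  6.6317] 0.1038594008864264 25.02031534910202
to go [0.0839 0.0015 0.0016] turn 0.014850953956943025
```

View pics/c4.png

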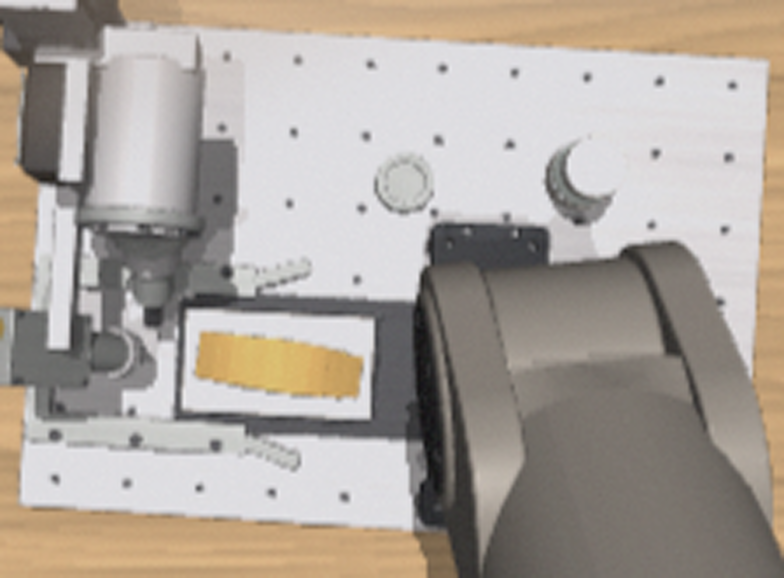

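The tray front is at u≈178, between the rails (lips at v≈300 and 425), with the fragment still centred. It's slightly over-rotated, so I'll ease the turn back and carry on.

Converted, 0.06 m is 60, 0.058 m is 58, 0.01 rad is 0.2.

>>> tcp_steps([
  [[1,0,0,0.04,0],[3,0,0,0.08,0],[7,0,0,0.12,0],[13,0,0,0.16,0],[20,0,0,0.2,0],[27,0.5,0,0.2,0],[34,0.5,0,0.2,0],[41,0.5,0,0.2,0],[48,1,0,0.2,0],[54,1,0,0.2,0],[58,1,0,0.2,0],[60,1,0,0.2,0]],
])

```text
clock: 7.33
eef_pos: [0.5109, -0.0779, 0.0417]
tool_rot: [0.732, 0.682, -0.0, 0.0]
force: [0.5, -6.6, 9.2]
width: 0.104
grip_force: 25.0
```

```bash
python3 -c "
from st import *
togo([.5129,-.054,.04],1.495)"
```

```text
7.3333 [ 0.5109 -0.0779  0.0417] yaw 1.4999402412030436 tilt [-0.     -0.0007] [ 0.3493  0.4282 -0.3885  2.0775  0.2539  0.6803 -0.2771] [ 0.4551 -6.6295  9.2278] 0.10387442809983291 24.998500049114227
to go [0.024  0.0003 0.0017] turn 0.004940241203043483
```

>>> tcp_steps([
  [[1,0,0,0,0],[3,0,0,0,0],[6,0,0,0,0],[9,0,0,0,0],[12,0,0,0,0],[14,0,0,0,0],[16,0,0,0,0],[17.5,0,0,0,0],[19,0,0,0,0],[20,0,0,0,0],[21,0,0,0,0],[21.5,0,0,0,0]],
])

```text
clock: 8.33
eef_pos: [0.5123, -0.0571, 0.0417]
tool_rot: [0.732, 0.681, -0.0, 0.0]
force: [-0.3, -7.4, 8.6]
width: 0.105
grip_force: 25.0
```

```bash
python3 -c "
from st import *
togo([.5129,-.054,.04],1.495)"
```

```text
8.3333 [ 0.5123 -0.0571  0.0417] yaw 1.4993139207360138 tilt [-0.0002 -0.001 ] [ 0.3119  0.4272 -0.3923  2.08    0.2563  0.6798 -0.3208] [-0.3098 -7.3559  8.6352] 0.1051118189440301 24.997868835926056
to go [0.0031 0.0003 0.0017] turn 0.0043139207360136655
```

Converted, 0.004 m is 4, 0.0035 m is 3.5.

>>> tcp_steps([
  [[0.5,0,0,0,0],[1,0,0,0,0],[1.5,0,0,0,0],[2,0,0,0,0],[2.5,0,0,0,0],[3,0,0,0,0],[3.5,0,0,0,0],[4,0,0,0,0]],
])

```text
clock: 9.0
eef_pos: [0.5125, -0.0541, 0.0417]
tool_rot: [0.732, 0.681, -0.001, 0.001]
force: [0.0, -13.8, 9.3]
width: 0.103
grip_force: 25.0
```

Converted, 0.002 m is 2, 0.0015 m is 1.5.

>>> tcp_steps([
  [[0.5,0,0,0,0],[1,0,0,0,0],[1.5,0,0,0,0],[2,0,0,0,0],[2,0,0,0,0]],
])

```text
clock: 9.42
eef_pos: [0.5124, -0.054, 0.0417]
tool_rot: [0.733, 0.681, -0.002, 0.001]
force: [-1.8, -22.1, 11.4]
width: 0.1
grip_force: 25.0
```

>>> tcp_steps([
  [[0.5,0,0,0,0],[1,0,0,0,0],[1,0,0,0,0],[1,0,0,0,0]],
])

```text
clock: 9.75
eef_pos: [0.5123, -0.0538, 0.0417]
tool_rot: [0.733, 0.68, -0.002, 0.001]
force: [-1.5, -26.6, 11.6]
width: 0.104
grip_force: 25.0
```

Force rises with no motion, and at the predicted position, so the tray is at the stop. Relax the push and release.

Converted, -0.13 m is -130, -0.11 m is -110.

>>> tcp_steps([
  [[-1,0,0,0,0],[-1.5,0,0,0,0.4],[-1.5,0,0,0,0.4],[-1.5,0,0,0,0.4],[-1.5,0,0,0,0.4],[-1.5,0,-10,0,0.4],[-1.5,0,-30,0,0.4],[-1.5,0,-70,0,0.4],[-1.5,0,-110,0,0.4],[-1.5,0,-130,0,0.4],[-1.5,0,-130,0,0.4]],
])

```text
clock: 10.67
eef_pos: [0.5151, -0.0505, 0.1768]
tool_rot: [0.732, 0.681, 0.002, 0.003]
force: [1.1, 0.1, 0.1]
width: 0.398
grip_force: 0.0
```

```bash
python3 - <<'E'
from st import *
import cv2,pickle
m=r.camera_model('wrist');a=r.read_camera('wrist');pickle.dump(m,open('w2.pkl','wb'))
b=r.read_camera('top')
cv2.imwrite('pics/w2.png',cv2.resize(cv2.convertScaleAbs(a[:,:,::-1],alpha=1.3),(800,600),interpolation=cv2.INTER_CUBIC))
cv2.imwrite('pics/t2.png',b[:,:,::-1])
E
```

```text
10.6667 [ 0.5151 -0.0505  0.1768] yaw 1.499258899963004 tilt [ 0.007  -0.0007] [ 0.3675  0.2371 -0.4517  1.9763  0.128   0.9481 -0.2188] [1.0719 0.1329 0.1259] 0.39794271194120345 0.0
```

View pics/w2.png

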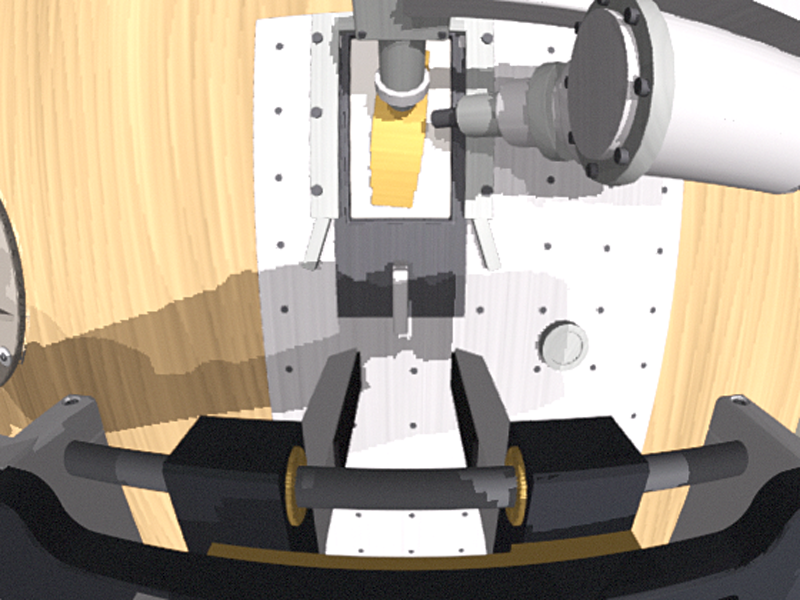

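The tray is home: the pad's rear edge at v≈218 is level with the rail ends at v≈217, which matches the nest geometry. The fragment is still on the pad. Next I lift above the head and cross to the paddle.

>>> tcp_steps([
  [[0,0,-40,0,0.2],[0,0,-80,0,0],[0,0,-120,0,0],[0,0,-160,0,0],[0,0,-190,0,0],[30,-10,-190,1,0],[70,-20,-190,2,0],[110,-30,-190,3,0],[150,-40,-190,4,0],[190,-50,-190,5,0],[230,-60,-190,6,0],[230,-60,-190,6,0]],
])

```text
clock: 11.77
eef_pos: [0.4666, 0.1904, 0.3607]
tool_rot: [0.824, 0.566, -0.0, -0.001]
force: [-1.0, 0.7, 0.0]
width: 0.002
grip_force: 0.0
```

```bash
python3 -c "
from st import *
togo([.4498,.325,.36],.996)"
```

```text
11.7667 [0.4666 0.1904 0.3607] yaw 1.2032575527475848 tilt [-0.0018  0.002 ] [ 0.1166  0.0817 -0.6637  1.7454  0.049   1.3326 -0.9246] [-1.0019  0.7183  0.0124] 0.0017940674836822415 0.0
to go [ 0.1196 -0.064   0.001 ] turn 0.20725755274758484
```

Converted, 0.16 m is 160, 0.15 m is 150, 0.207 rad is 4.14.

>>> tcp_steps([
  [[30,-16,0,1,0],[60,-32,0,2,0],[90,-48,0,3,0],[120,-64,0,4,0],[120,-64,40,4.14,0],[120,-64,80,4.14,0],[120,-64,120,4.14,0],[120,-64,150,4.14,0],[120,-64,160,4.14,0],[120,-64,160,4.14,0]],
])

```text
clock: 12.6
eef_pos: [0.4522, 0.3169, 0.1988]
tool_rot: [0.879, 0.476, -0.003, -0.0]
force: [0.5, -0.5, 0.1]
width: 0.007
grip_force: 0.0
```

```bash
python3 - <<'E'
from st import *
import cv2,pickle
m=r.camera_model('wrist');a=r.read_camera('wrist');pickle.dump(m,open('w3.pkl','wb'))
togo([.4498,.325,.09],.996)
cv2.imwrite('pics/w3.png',cv2.resize(cv2.convertScaleAbs(a[:,:,::-1],alpha=1.5),(800,600),interpolation=cv2.INTER_CUBIC))
E
```

```text
12.6 [0.4522 0.3169 0.1988] yaw 0.9924476537440032 tilt [-0.0048 -0.0023] [-0.1324  0.3217 -0.7159  1.8602  0.2389  1.0526 -1.5218] [ 0.4536 -0.5208  0.1379] 0.006627343370333808 0.0
to go [ 0.0059 -0.0061  0.1087] turn -0.0035523462559967633
```

View pics/w3.png

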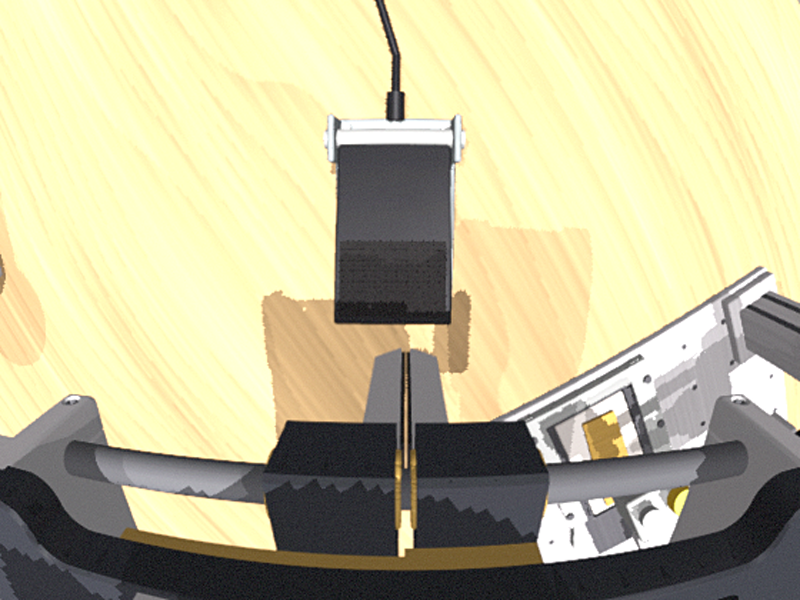

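The wrist view shows the paddle with its ribbed pad at rows 240–305, free edge near v≈305–322, u≈336–450, centre u≈393. The fingertips sit at u≈405, slightly to the right of centre.

```bash
python3 - <<'E'
from st import *
import pickle
m=pickle.load(open('w3.pkl','rb'));k=560/800
f=lambda u,v,z:px2w('wrist',((u+.5)*k-.5,(v+.5)*k-.5),z,m=m)
for v,z in((303,.080),(322,.074),(240,.069)):print(v,(f(336,v,z)+f(450,v,z))/2, np.linalg.norm(f(336,v,z)-f(450,v,z)))
print('hinge',(f(330,137,.038)+f(462,137,.038))/2)
togo([.4498,.325,.09],.996)
E
```

```text
12.65 [0.4531 0.3178 0.2011] yaw 0.9923064491579744 tilt [-0.0022 -0.0006] [-0.132   0.3194 -0.7166  1.8575  0.2382  1.0541 -1.5212] [0.079  0.3636 1.0408] 0.005060752948562812 0.0
303 [0.4447 0.3188 0.08  ] 0.0741013406045575
322 [0.4363 0.3065 0.074 ] 0.07656478298389284
240 [0.4663 0.3521 0.069 ] 0.07453257582939624
hinge [0.5057 0.4101 0.038 ]
to go [ 0.0044 -0.0065  0.1111] turn -0.003693550842025606
```

>>> tcp_steps([
  [[5.5,-6.5,30,0,0],[5.5,-6.5,60,0,0],[5.5,-6.5,90,0,0],[5.5,-6.5,105,0,0],[5.5,-6.5,110,0,0],[5.5,-6.5,110,0,0],[5.5,-6.5,110,0,0]],
])

```text
clock: 13.23
eef_pos: [0.4521, 0.3269, 0.0934]
tool_rot: [0.88, 0.476, 0.001, -0.0]
force: [0.1, 0.9, 0.9]
width: 0.004
grip_force: 0.0
```

```bash
python3 -c "
from st import *
togo([.4505,.326,.066],.996)"
```

```text
13.2333 [0.4521 0.3269 0.0934] yaw 0.9914920237588628 tilt [0.0018 0.0013] [-0.2086  0.4548 -0.6627  1.9465  0.3657  0.8588 -1.6438] [0.1231 0.8972 0.9055] 0.004149822675223606 0.0
to go [-0.0017 -0.0009  0.0274] turn -0.00450797624113719
```

>>> tcp_steps([
  [[0,0,2,0,0],[0,0,4,0,0],[0,0,6,0,0],[0,0,8,0,0],[0,0,10,0,0],[0,0,12,0,0],[0,0,13,0,0],[0,0,13,0,0]],
])

```text
clock: 13.9
eef_pos: [0.4511, 0.3259, 0.0784]
tool_rot: [0.88, 0.476, -0.0, 0.0]
force: [-1.0, -1.6, 5.8]
width: 0.007
grip_force: 2.6
```

Converted, 0.005 m is 5, 0.004 m is 4.

>>> tcp_steps([
  [[0,0,2,0,0],[0,0,4,0,0],[0,0,5,0,0],[0,0,5,0,0],[0,0,5,0,0]],
])

```text
clock: 14.32
eef_pos: [0.4512, 0.3259, 0.0735]
tool_rot: [0.88, 0.476, -0.0, 0.0]
force: [-0.6, -2.7, 7.4]
width: 0.009
grip_force: 3.4
```

```bash
python3 -c "
from st import *
togo([.4505,.326,.066],.996)"
```

```text
14.3167 [0.4512 0.3259 0.0735] yaw 0.9916052858732524 tilt [ 0.     -0.0004] [-0.2221  0.4809 -0.648   1.9606  0.39    0.826  -1.6642] [-0.6042 -2.7265  7.4335] 0.009370700028559418 3.382009212509729
to go [-0.0003 -0.0006  0.0075] turn -0.004394714126747634
```

Converted, 0.0065 m is 6.5, 0.006 m is 6.

>>> tcp_steps([
  [[0,0,1,0,0],[0,0,2,0,0],[0,0,3,0,0],[0,0,4,0,0],[0,0,5,0,0],[0,0,6,0,0],[0,0,6.5,0,0],[0,0,6.5,0,0],[0,0,6.5,0,0]],
])

```text
clock: 15.07
eef_pos: [0.451, 0.3256, 0.0671]
tool_rot: [0.88, 0.476, -0.0, 0.0]
force: [-2.1, -5.3, 10.2]
width: 0.005
grip_force: 4.5
```

```bash
python3 - <<'E'
from st import *
import cv2
a=r.read_camera('scene');b=r.read_camera('top')
print(cv2.absdiff(b[150:270,250:330],cv2.imread('pics/t2.png')[150:270,250:330,::-1]).mean())
cv2.imwrite('pics/s4.png',np.hstack([cv2.resize(cv2.convertScaleAbs(a[170:270,375:460,::-1],alpha=2.2),(340,400),interpolation=cv2.INTER_CUBIC),cv2.resize(cv2.convertScaleAbs(b[150:270,200:330,::-1],alpha=1.5),(433,400),interpolation=cv2.INTER_CUBIC)]))
E
```

```text
15.0667 [0.451  0.3256 0.0671] yaw 0.9915639340981373 tilt [-0.0002 -0.0009] [-0.2269  0.4897 -0.6427  1.9647  0.3984  0.8152 -1.6712] [-2.1419 -5.3295 10.1601] 0.0051407167105318435 4.512093340745196
39.78263888888889
```

View pics/s4.png

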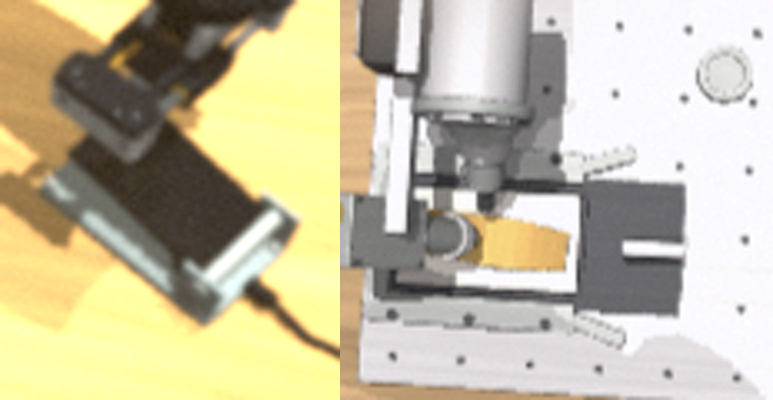

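The left crop shows the fingers pressing the paddle down and the right crop shows the tray home with the fragment in place. A force of 10.2 N with the tip at z = 59 mm means half travel. Now I hold.

>>> tcp_steps([
  [[0,0,0,0,0],[0,0,0,0,0],[0,0,0,0,0],[0,0,0,0,0],[0,0,0,0,0],[0,0,0,0,0],[0,0,0,0,0],[0,0,0,0,0],[0,0,0,0,0],[0,0,0,0,0],[0,0,0,0,0],[0,0,0,0,0]],
])

```text
clock: 16.17
eef_pos: [0.451, 0.3256, 0.0671]
tool_rot: [0.88, 0.476, -0.0, 0.0]
force: [-2.8, -5.1, 10.7]
width: 0.004
grip_force: 4.5
```

>>> tcp_steps([
  [[0,0,0,0,0],[0,0,0,0,0],[0,0,0,0,0],[0,0,0,0,0],[0,0,0,0,0],[0,0,0,0,0],[0,0,0,0,0],[0,0,0,0,0],[0,0,0,0,0],[0,0,0,0,0],[0,0,0,0,0],[0,0,0,0,0]],
])

```text
clock: 17.17
eef_pos: [0.451, 0.3256, 0.0671]
tool_rot: [0.88, 0.476, -0.0, 0.0]
force: [-2.7, -3.8, 9.4]
width: 0.004
grip_force: 4.5
```

>>> tcp_steps([
  [[0,0,0,0,0],[0,0,0,0,0],[0,0,0,0,0],[0,0,0,0,0],[0,0,0,0,0],[0,0,0,0,0],[0,0,0,0,0],[0,0,0,0,0],[0,0,0,0,0],[0,0,0,0,0],[0,0,0,0,0],[0,0,0,0,0]],
])

```text
clock: 18.17
eef_pos: [0.451, 0.3256, 0.0671]
tool_rot: [0.88, 0.476, -0.0, 0.0]
force: [-3.1, -3.9, 10.2]
width: 0.005
grip_force: 4.5
```

>>> tcp_steps([
  [[0,0,0,0,0],[0,0,0,0,0],[0,0,0,0,0],[0,0,0,0,0],[0,0,0,0,0],[0,0,0,0,0],[0,0,0,0,0],[0,0,0,0,0],[0,0,0,0,0],[0,0,0,0,0],[0,0,0,0,0],[0,0,0,0,0]],
])

```text
clock: 19.17
eef_pos: [0.451, 0.3256, 0.0671]
tool_rot: [0.88, 0.476, -0.0, 0.0]
force: [-2.7, -4.1, 10.2]
width: 0.009
grip_force: 4.5
```

```bash
python3 -c "
from workcell import r
print(r.finish_job())"
```

```text
the job is handed in; nothing more can be done
None
```

I handed the job in at about 19 s: the tray is home against the end stop and released, the fragment is still on its pad, and the arm is holding the paddle at about half travel (about 10 N, steady for 4 s). The hand-in returned no verdict, and the half-travel position is inferred from force and fingertip height, not a direct angle reading.

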